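# Focus the inspection camera and hold the tube in its view

### The job

First turn the focus knob on top of the inspection camera until its white pointer line meets the red index mark. Then lift the tube with the red label out of the yellow rack, keeping it upright, and hold it still and upright in front of the lens: straight above the white target on the camera's foot plate, the middle of the tube level with the lens. Finish while holding it there in the air, and leave the plain tube, the tape roll and the screw lid alone.

Things in the scene. Friction and masses are not known exactly. Their poses are not given: they have to be found in the camera images.
- inspection_camera: Fixed, white head on a column. Origin under its grey foot plate, z up; lens looks along own +y. Foot plate 90 mm (x) by 255 (y -65 to 190), 12 thick; white target printed on it at y = 145, under the focus point. Head 80 (x) by 100 (y -60 to 40), z 85 to 145 mm. Lens barrel radius 22 to 26, to y = 75, axis at x = 0, z = 115. Knob axis vertical through x = 0, y = -10
- lens_glass (a point): centre of the green glass at the front of the lens, 115 mm above the table
- focus_point (a point): the spot in free air where the middle of the tube must be: 70 mm straight out from the lens glass on the lens axis, 115 mm above the table, right above the white target; axes as the camera's
- focus_knob (a joint): angle (rad) of the black knob on the head. 0: pointer along the camera's own -x; grows clockwise from above (at pi/2 towards the lens, +y). Range -0.3 to 2.4; friction 0.04 N m, stays where left. Disc radius 27 mm, 145 to 153 mm above the table; on it an upright bar grip 50 mm long (along the pointer), 12 thick, top at 175 mm
- knob_grip (a point): point on the knob axis, 9 mm below the top of the bar grip, 166 mm above the table; own -x is the pointer's direction
- knob_pointer (a point): point in the direction of the white pointer line, 30 mm from the knob axis; the line runs along one half of the top of the bar and down its end
- index_mark (a joint): angle of the silver index collar under the knob (rad), same zero and sense as focus_knob; the knob is on the mark when both read the same. Set beforehand, cannot be touched
- mark_tip (a point): inner part of the small red index mark on the collar, 30 mm from the knob axis, same height as knob_pointer
- tube_rack: yellow tube rack, fixed, 69 (x) by 160 (y) by 64 mm high, origin at the centre of its underside; 2 by 6 holes of 18 mm
- red_tube: closed conical tube, blue screw cap, in an end hole of the rack, with a red label round the body (72 to 88 mm up) and a red disc on the cap. 119 mm tall, body 16 mm across, cap 22 mm across from 106 to 119 mm up; about 22 g. Origin at its lower tip, z along the tube; starts 4 mm above the table, may lean a degree or two
- tube_middle (a point): point on the axis of the red-labelled tube, 55 mm above its lower tip
- plain_tube: the same kind of tube without red marks, in the hole at the other end of the rack (they change places); leave alone. Origin at its lower tip
- tape_roll: white tape roll lying flat, 76 mm across, 19 mm high; leave alone. Origin at the centre of its underside
- screw_lid: white screw lid lying, 56 mm across, 15 mm high; leave alone. Origin at the centre of its underside

How it is judged:
By the outcome, as a careful person would: the job done as asked, in the order asked, and still so for the second after the job is handed in, while the arm keeps its last pose, push and grip.
It also fails if it takes over 56 s, if anything falls off the work surface, if the arm or the gripper's body presses on something with over 40 N, if the wrist force passes 120 N, or if a joint passes its speed limit or range.

### The arm

A 6-joint arm with a two-finger parallel gripper is mounted at the origin on a cart in front of the work surface, level with it; the furniture and walls round the work are solid. World frame = base frame: x ahead of the robot, y to its left, z up, the work surface at z = 0. Lengths are in m, angles in degrees, forces in N, time in s.
With the tool pointing down it reaches from about 0.375 to 0.75 m from the base axis. Payload 9 kg.
Tool frame: the origin (TCP) lies where the fingers leave the gripper's body, on its centre line; the fingertips stand 73 mm ahead of it and the grasp point (between the pads) lies 54 mm ahead of it (robot.tip_reach is the distance from the TCP to the fingertips, in m); z points along the fingers, y is the line along which they close (so a half turn about z gives the same grasp; the last joint's range is limited). The gripper opens to 85 mm and grips with 20 to 120 N. Pads are 22 mm wide; open, the fingers measure 114 mm over their backs; the gripper's body (76 mm by 85 mm) begins 54 mm behind the grasp point. The pads swing forward as they close: fully open they stand 13 mm farther back than shut.
Start: joints at [-78.02, 5.964, 5.575, 89.605, 0, 77.527], TCP at [0.248, -0.546, 0.304] pointing down, gripper open.
Joint ranges: [-171.21, 171.21], [-48.23, 106.86], [-62.78, 66.21], [-105.2, 120.99], [-86.42, 89.51], [-180, 180]. Speed limits (degrees/s): [127.2, 127.2, 147.25, 180, 180, 180].

### API

Orientations are given as [roll, pitch, yaw] about the fixed x, y, z axes, in that order (R = Rz(yaw) Ry(pitch) Rx(roll)).
In Python, from plant import robot, cam, readout, planner gives the robot as it stands (robot), with the cameras (cam), the readings (readout) and the kinematics (planner). Calls block until the motion is done:
- robot.move_pose(position, orientation): joint-space move of the TCP to a pose.
- robot.line_to(position, vel=0.15, rotation=None, guard=None): straight line of the TCP; rotation=None keeps the orientation; vel is the mean speed in m/s. With guard (N) it stops when the force on the tool has changed by that much, and returns True; else False.
- robot.goto_joints(angles): joint-space move.
- robot.set_gripper(opening): finger opening in m; the grip force is fixed at half the most; returns when the fingers have stopped.
- robot.pause(seconds).
- planner.ik(position, orientation): joint angles nearest the present ones, or None.
- readout.observe(): the state.
- cam.grab_frame(name): name is "scene" or "top"; returns the picture (384x512x3 uint8, blue, green, red); there is no depth.
- cam.get_calibration(name): a dict with "vertical_fov" (degrees; the focal length in pixels is half the picture's height over the tangent of half this angle, whatever the lens; pixels are square), "cx", "cy" (the principal point, pixels), "rvec" (rotation vector, rad) and "tvec" (3), from world to camera coordinates, as OpenCV has them. Camera axes: x right, y down, z forward; pixel columns grow to the right and rows downward; lengths in m; the calibration is good to about 2 mm. A picture is of the moment at which its call begins. get_calibration takes no time and is no camera call.
A pose or a line that the arm cannot do raises robot.IKError and nothing moves.
- robot.job_done(): hands the job in; it is judged then, once.
The state is a dict: "time": time; "q": joint angles; "qvel": joint speeds; "joint_torque": joint torques, N m; "tool_pos": TCP position; "tcp_rot": TCP orientation; "ft_force": force on the tool from outside, world axes, zero at the start; "torque": the same for the moment, N m; "gripper_width": finger opening in m; "gripper_force": force on a finger pad.
Only numpy, scipy, OpenCV 4.12 (cv2) and the standard library are available. Lean on these libraries where they do the work, as an engineer would, in place of code of your own. Each camera call takes 0.05 s, during which the arm holds its last target. There are 200 camera calls.

## Working session

There is one attempt and no reset: what is moved stays moved. The work goes in short steps, each a Python script; the robot and the scene stay as the last script left them, time stands still between calls to the robot, and variables do not carry over. Pictures are saved under pics/ and viewed, at most 10 in all, crops included, and the job is handed in when it is done.

```bash
ls; mkdir -p pics
cat > h.py <<'E'
import numpy as np, cv2
from plant import robot, cam, readout, planner
def cal(n):
    c=cam.get_calibration(n); f=192/np.tan(np.radians(c["vertical_fov"]/2))
    K=np.array([[f,0,c["cx"]],[0,f,c["cy"]],[0,0,1]]); R=cv2.Rodrigues(np.array(c["rvec"],float))[0]
    return K,R,np.array(c["tvec"],float).ravel(),c
def ray(n,uv):
    K,R,t,_=cal(n); d=R.T@np.linalg.inv(K)@np.array([uv[0],uv[1],1.]); return -R.T@t,d
def onz(n,uv,z):
    o,d=ray(n,uv); return o+d*(z-o[2])/d[2]
def proj(n,p):
    K,R,t,_=cal(n); q=K@(R@np.array(p,float)+t); return q[:2]/q[2]
E
python3 - <<'E'
from h import *
for n in("scene","top"):
    im=cam.grab_frame(n); cv2.imwrite(f"pics/{n}0.png",im)
    cv2.imwrite(f"pics/{n}0b.png",cv2.resize(im,(800,600),interpolation=cv2.INTER_CUBIC))
    o,_=ray(n,(0,0)); print(n,cal(n)[3],o)
s=readout.observe(); print(s["time"],s["tcp_rot"],s["tool_pos"])
E
```

```text
pics
plant.py
scene {'vertical_fov': 51.200602228550316, 'cx': 259.91410241200333, 'cy': 194.04435485660412, 'rvec': array([ 0.57777836, -2.45647369,  1.42497578]), 'tvec': array([0.4590966 , 0.27612622, 0.89906833])} [0.11135131 0.77951289 0.68941988]
top {'vertical_fov': 54.14907119477404, 'cx': 260.8766436661127, 'cy': 188.3814586216491, 'rvec': array([ 2.14542935, -2.1002439 ,  0.19004851]), 'tvec': array([-0.08436736,  0.57773048,  1.1957781 ])} [ 0.35151546 -0.08072358  1.28089665]
0.1 [-1.79932705e+02 -1.58010221e-02  2.44523077e+01] [ 0.24832841 -0.54596793  0.30319298]
```

View pics/scene0b.png

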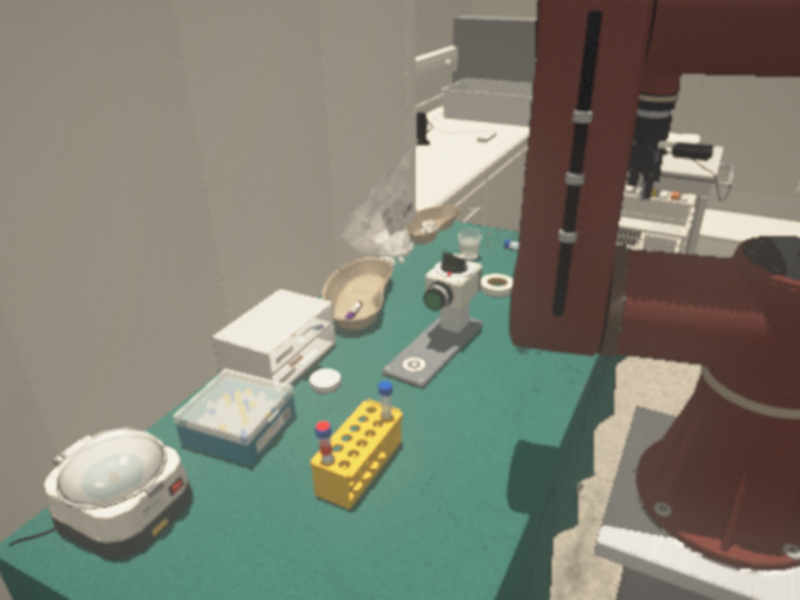

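View pics/top0b.png

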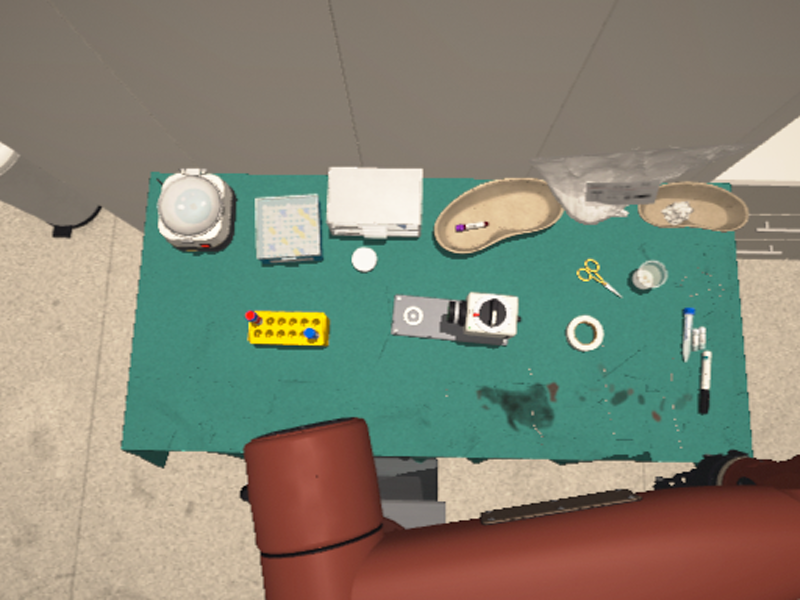

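The scene view shows the red-capped tube at the near-left end of the rack (323,428 in the 800 px picture) and the camera at about (455,270). In the top view the red tube is at (251,316), the target at (413,316) and the knob at (492,312). I'll enlarge these for the details.

Run:
```python
from h import *
t=cv2.imread("pics/top0.png"); s=cv2.imread("pics/scene0.png")
a=cv2.resize(t[183:223,288:338],(500,400),interpolation=cv2.INTER_NEAREST)   # x10
b=cv2.resize(s[155:205,265:315],(300,300),interpolation=cv2.INTER_NEAREST)
out=np.zeros((600,800,3),np.uint8); out[:400,:500]=a; out[:300,500:]=b
c=cv2.resize(t[180:230,150:275],(500,200),interpolation=cv2.INTER_NEAREST); out[400:,:500]=c
d=cv2.resize(s[235:330,195:265],(221,300),interpolation=cv2.INTER_NEAREST); out[300:,500:721]=d
cv2.imwrite("pics/crop0.png",out)
# target: bright, unsaturated, in box
h=cv2.cvtColor(t,cv2.COLOR_BGR2HSV).astype(int)
def blobs(m,x0,y0,x1,y1,nm,amin=4):
    k=np.zeros(m.shape,np.uint8);k[y0:y1,x0:x1]=m[y0:y1,x0:x1]
    n,l,st,ce=cv2.connectedComponentsWithStats(k)
    for i in range(1,n):
        if st[i,4]>=amin: print(nm,st[i],ce[i].round(2))
red=((h[...,0]<8)|(h[...,0]>172))&(h[...,1]>120)&(h[...,2]>70)
blobs(red,140,180,345,235,"red",1)
blobs((h[...,1]<50)&(h[...,2]>170),245,180,290,225,"white")
blobs((h[...,0]>100)&(h[...,0]<130)&(h[...,1]>120),140,180,220,230,"blue")
blobs((h[...,0]>18)&(h[...,0]<32)&(h[...,1]>150),140,180,220,230,"yel",50)
blobs((h[...,1]<45)&(h[...,2]>90)&(h[...,2]<170),245,180,345,230,"grey",30)
hs=cv2.cvtColor(s,cv2.COLOR_BGR2HSV).astype(int)
reds=((hs[...,0]<8)|(hs[...,0]>172))&(hs[...,1]>120)&(hs[...,2]>70)
blobs(reds,180,150,310,320,"sred",1)
```

```text
red [157 199   6   6  26] [159.27 201.38]
red [303 201   4   2   5] [304.2 201.2]
red [164 203   3   4   8] [165.  204.5]
white [251 189  39  28 768] [268.1  202.13]
blue [161 202   3   4   6] [162.17 203.67]
blue [195 210   7   7  38] [198.05 212.89]
yel [159 199  52  23 970] [184.52 209.85]
grey [250 189  42  29 103] [268.65 209.78]
grey [296 208  29   9  76] [307.99 213.36]
sred [287 174   1   2   2] [287.  174.5]
sred [203 270   8   5  35] [206.2  272.06]
sred [206 286   6   5  23] [208.22 287.74]
```

View pics/crop0.png

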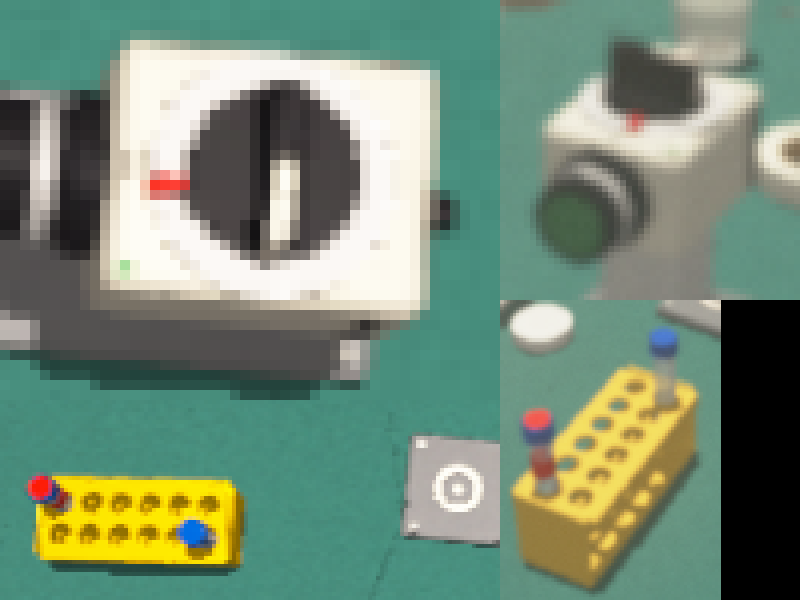

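The crop shows the white pointer towards image-down (about world -x) and the red mark pointing left (about world +y), so the knob needs roughly a 90° clockwise turn. The target ring is at about (264,202) in the top view.

Run:
```python
from h import *
t=cv2.imread("pics/top0.png").astype(int); B,G,R=t[...,0],t[...,1],t[...,2]
mn=t.min(2)
V,U=np.mgrid[:384,:512]
# target ring
w=np.clip(mn-150,0,None)*(np.hypot(U-264,V-202)<7.5)
tg=np.array([(U*w).sum(),(V*w).sum()])/w.sum(); T=onz("top",tg,.012); print("target",tg,T)
# head top rect
m=((mn>205)&(U>=296)&(U<334)&(V>=185)&(V<216)).astype(np.uint8)
c=max(cv2.findContours(m,cv2.RETR_EXTERNAL,cv2.CHAIN_APPROX_NONE)[0],key=cv2.contourArea)[:,0]
P=np.array([onz("top",p,.145)[:2] for p in c]); r=cv2.minAreaRect((P*1000).astype(np.float32)); print("head",r)
# knob disc
m=((t.max(2)<110)&(np.hypot(U-315.3,V-200)<10.5)).astype(np.uint8)
c=max(cv2.findContours(m,cv2.RETR_EXTERNAL,cv2.CHAIN_APPROX_NONE)[0],key=cv2.contourArea)[:,0]
P=np.array([onz("top",p,.153)[:2] for p in c])*1000
e=cv2.fitEllipse(P.astype(np.float32)); print("disc",e)
# mark
w=np.clip(R-(G+B)/2-40,0,None)*((U>=300)&(U<=309)&(V>=197)&(V<=206))
mk=np.array([(U*w).sum(),(V*w).sum()])/w.sum()
print("mark px",mk,[onz("top",mk,z)[:2]*1000 for z in(.146,.15)])
# pointer line on top of bar z=.175
w=np.clip(mn-120,0,None)*((U>=313)&(U<=319)&(V>=196)&(V<=208))
pts=np.argwhere(w>0)
pl=np.array([(U*w).sum(),(V*w).sum()])/w.sum()
cov=np.cov(np.stack([U[w>0],V[w>0]]),aweights=w[w>0]); ev=np.linalg.eigh(cov)[1][:,1]
a=onz("top",pl,.175)[:2]; b=onz("top",pl+ev*3*np.sign(ev[1]),.175)[:2]
print("pointer centroid",pl,a*1000,"dir",np.degrees(np.arctan2(*(b-a)[::-1])))
# tube cap top disc
w=np.clip(R-(G+B)/2-40,0,None)*((U>=154)&(U<=164)&(V>=195)&(V<=206))
cp=np.array([(U*w).sum(),(V*w).sum()])/w.sum(); C=onz("top",cp,.123); print("cap",cp,C)
s=cv2.imread("pics/scene0.png").astype(int); w=np.clip(s[...,2]-(s[...,0]+s[...,1])/2-40,0,None)*(np.hypot(U-206,V-272)<7)
cs=np.array([(U*w).sum(),(V*w).sum()])/w.sum(); print("cap scene",cs,onz("scene",cs,.123),proj("scene",C))
w=np.clip(s[...,2]-(s[...,0]+s[...,1])/2-40,0,None)*(np.hypot(U-208.2,V-287.7)<5)
print("label sc",np.array([(U*w).sum(),(V*w).sum()])/w.sum(), proj("scene",[C[0],C[1],.084]))
# rack top
h=cv2.cvtColor(t.astype(np.uint8),cv2.COLOR_BGR2HSV)
m=((h[...,0]>18)&(h[...,0]<32)&(h[...,1]>150)&(h[...,2]>190)&(U<220)).astype(np.uint8)
c=max(cv2.findContours(m,cv2.RETR_EXTERNAL,cv2.CHAIN_APPROX_NONE)[0],key=cv2.contourArea)[:,0]
P=np.array([onz("top",p,.064)[:2] for p in c])*1000; print("rack",cv2.minAreaRect(P.astype(np.float32)))
```

```text
target [264.1090472  201.73721591] [ 0.54089055 -0.08379328  0.012     ]
head ((529.6844482421875, -237.8721466064453), (93.2337646484375, 74.62430572509766), 85.4643783569336)
disc ((530.2883911132812, -236.93637084960938), (46.101043701171875, 49.27152633666992), 47.883827209472656)
mark px [304.17770419 201.00055188] [array([ 525.74600153, -205.72277437]), array([ 525.13191726, -205.28220846])]
pointer centroid [315.87166056 202.83499214] [ 516.51506695 -237.26617298] dir -179.5020826100337
cap [159.84674875 201.47644245] [0.51828422 0.24148438 0.123     ]
cap scene [206.11569062 272.11660363] [0.51829741 0.24400546 0.123     ] [206.77506531 271.41644737]
label sc [207.91661956 287.87139627] [208.1430492  285.20991191]
rack ((501.9112243652344, 179.3917236328125), (160.7991485595703, 68.68412780761719), 88.89585876464844)
```

```bash
cat >> h.py <<'E'
def st(tag=""):
    s=readout.observe(); print(tag,"t%.2f"%s["time"],"p",np.round(s["tool_pos"],4),"rpy",np.round(s["tcp_rot"],1),"F",np.round(s["ft_force"],1),"M",np.round(s["torque"],2),"w%.4f"%s["gripper_width"],"gf%.1f"%s["gripper_force"],"q6 %.0f"%s["q"][5]); return s
E
python3 - <<'E'
from h import *
print(robot.tip_reach)
k=np.array([.530,-.2375])
robot.set_gripper(.05)
robot.move_pose([*k,.30],[180,0,180]); st("above")
print(robot.line_to([*k,.231],vel=.08,guard=8)); st("down")
robot.set_gripper(.0); st("closed")
E
```

```text
0.0726
above t2.28 p [ 0.5298 -0.238   0.3   ] rpy [-180.    -0.   179.9] F [-0.   0.4 -0.2] M [ 0.04  0.04 -0.03] w0.0500 gf0.0 q6 -37
False
down t3.29 p [ 0.5302 -0.2376  0.2317] rpy [-180.    0. -180.] F [ 0.5 -0.  -0.7] M [-0.   -0.01  0.05] w0.0502 gf0.0 q6 -37
closed t3.73 p [ 0.5301 -0.2376  0.2316] rpy [-180.    0.  180.] F [-1.   0.8  3.7] M [ 0.17  0.28 -0.03] w0.0103 gf60.9 q6 -37
```

Run:
```python
from h import *
p=readout.observe()["tool_pos"]
for y in (150,120,97.7):
    robot.move_pose(p,[180,0,y]); st(y)
robot.pause(.3); st()
robot.set_gripper(.05); st("open")
robot.line_to([p[0],p[1],.30],vel=.15)
robot.move_pose([.50,.10,.35],[180,0,90]); st()
for n in("scene","top"):
    im=cam.grab_frame(n); cv2.imwrite(f"pics/{n}1.png",im)
t=cv2.imread("pics/top1.png"); s=cv2.imread("pics/scene1.png")
out=np.zeros((400,800,3),np.uint8)
out[:,:500]=cv2.resize(t[183:223,288:338],(500,400),interpolation=cv2.INTER_NEAREST)
out[:300,500:]=cv2.resize(s[155:205,265:315],(300,300),interpolation=cv2.INTER_NEAREST)
cv2.imwrite("pics/crop1.png",out)
```

```text
150 t4.29 p [ 0.53   -0.2381  0.2316] rpy [-179.9    0.   150.2] F [-2.2 -3.5  0.9] M [-0.9   0.38  0.04] w0.0105 gf60.5 q6 -7
120 t4.86 p [ 0.5296 -0.2384  0.2316] rpy [-1.799e+02  1.000e-01  1.201e+02] F [-4.5 -7.7  1.5] M [-1.45  0.94 -0.03] w0.0109 gf60.6 q6 23
97.7 t5.32 p [ 0.5293 -0.2386  0.2316] rpy [-1.799e+02  1.000e-01  9.780e+01] F [-7.3 -7.5  3.2] M [-1.61  1.43 -0.02] w0.0106 gf60.7 q6 45
 t5.62 p [ 0.5293 -0.2386  0.2316] rpy [-1.799e+02  1.000e-01  9.780e+01] F [-6.9 -6.3  1.9] M [-1.57  1.41  0.01] w0.0106 gf60.7 q6 45
open t6.08 p [ 0.5302 -0.2373  0.2315] rpy [180.   -0.   97.7] F [ 1.1 -0.3 -1. ] M [ 0.02 -0.    0.01] w0.0498 gf0.0 q6 45
 t7.97 p [0.5002 0.0993 0.3494] rpy [-180.    0.   90.] F [ 0.3 -0.5  1.3] M [-0.07  0.01  0.02] w0.0500 gf0.0 q6 87
```

View pics/crop1.png

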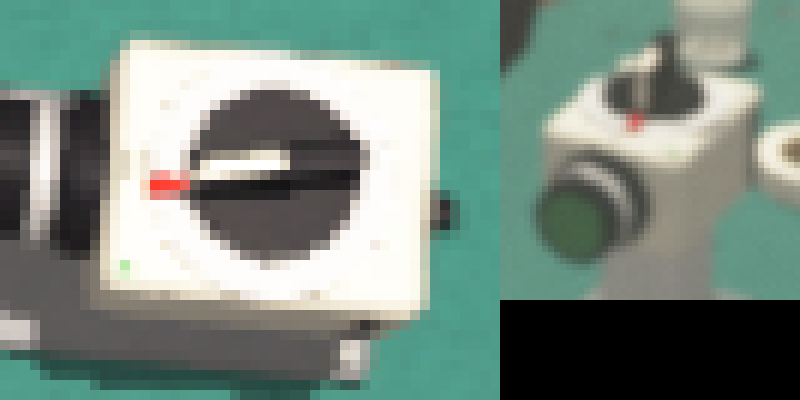

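The pointer now lies close to the red mark: in the crop its line runs along the bar at y≈155–165 and the mark is at (168,185). I'll check collinearity, allowing for the difference in heights, in both views.

Run:
```python
from h import *
V,U=np.mgrid[:384,:512]
t=cv2.imread("pics/top1.png").astype(int); mn=t.min(2)
def cen(w): return np.array([(U*w).sum(),(V*w).sum()])/w.sum()
w=np.clip(mn-110,0,None)*((U>=308)&(U<=317)&(V>=196)&(V<=201)); pl=cen(w)
ev=np.linalg.eigh(np.cov(np.stack([U[w>0],V[w>0]]),aweights=w[w>0]))[1][:,1]; ev*=-np.sign(ev[0])
P=onz("top",pl,.175)[:2]*1000; Q=onz("top",pl+4*ev,.175)[:2]*1000
print("ptr",pl,P,"dir img",np.degrees(np.arctan2(*(Q-P)[::-1])))
w=np.clip(t[...,2]-(t[...,0]+t[...,1])/2-40,0,None)*((U>=300)&(U<=308)&(V>=197)&(V<=206)); mk=cen(w)
s=cv2.imread("pics/scene1.png").astype(int)
ws=np.clip(s[...,2]-(s[...,0]+s[...,1])/2-20,0,None)*(np.hypot(U-287,V-175)<5); ms=cen(ws)
d=np.array([np.cos(np.radians(97.7)),np.sin(np.radians(97.7))]); n=np.array([-d[1],d[0]])
A=np.array([529,-238.3])
for z in(.145,.147,.149,.153):
    M=onz("top",mk,z)[:2]*1000; S=onz("scene",ms,z)[:2]*1000
    print(z,M,"lat from ptr line",n@(M-P),"phi abt A",np.degrees(np.arctan2(*(M-A)[::-1])),"scene",S)
print("A lat from ptr line",n@(A-P))
# triangulate mark
o1,d1=ray("top",mk);o2,d2=ray("scene",ms)
X=np.linalg.lstsq(np.stack([d1,-d2],1),o2-o1,rcond=None)[0]; print("tri",o1+d1*X[0],o2+d2*X[1],mk,ms)
# predicted pixels in both views for pointer end on axis A
for ph in(94,96,98,100):
    u=np.array([np.cos(np.radians(ph)),np.sin(np.radians(ph))]);
    print(ph,proj("top",[*((A+33*u)/1000),.147]),proj("scene",[*((A+33*u)/1000),.147]))
```

```text
ptr [311.7708628  199.04148986] [ 527.66843687 -225.12235716] dir img 99.43270482294838
0.145 [ 525.78238318 -205.81146145] lat from ptr line -0.7183457360887084 phi abt A 95.65604472878813 scene [ 528.62046743 -211.50767376]
0.147 [ 525.47554729 -205.59121627] lat from ptr line -0.4437863392691936 phi abt A 96.15003397821566 scene [ 527.08757282 -207.86702582]
0.149 [ 525.16871141 -205.37097109] lat from ptr line -0.1692269424496785 phi abt A 96.63651764000974 scene [ 525.5546782  -204.22637787]
0.153 [ 524.55503963 -204.93048074] lat from ptr line 0.37989185118934365 phi abt A 97.5873741045702 scene [ 522.48888897 -196.94508199]
A lat from ptr line 0.44606540119294047
tri [ 0.52526194 -0.20543789  0.14839233] [ 0.5259595  -0.20518784  0.14847182] [304.17065868 201.03832335] [287.05820106 174.87619048]
94 [304.10172734 200.6405329 ] [286.84531882 175.2422813 ]
96 [304.13444522 201.01324261] [287.21257934 175.30388046]
98 [304.18029432 201.38499957] [287.58411959 175.3597502 ]
100 [304.23922588 201.7553496 ] [287.95945982 175.40981284]
```

The mark direction comes out at 96–97.7° and the pointer sits at 97.7°, so they agree to about 1°, which is within measurement error. The next step is the tube.

Run:
```python
from h import *
c=[.5183,.2425]
robot.move_pose([*c,.26],[180,0,90]); st()
print(robot.line_to([*c,.1435],vel=.1,guard=6)); st("down")
robot.set_gripper(0.0); st("grip")
p=readout.observe()["tool_pos"]
print(robot.line_to([c[0],c[1],.2435],vel=.06,guard=15)); st("up")
for n in("scene","top"):
    im=cam.grab_frame(n); cv2.imwrite(f"pics/{n}2.png",im)
s=cv2.imread("pics/scene2.png")
cv2.imwrite("pics/crop2.png",cv2.resize(s[190:330,150:290],(600,600),interpolation=cv2.INTER_CUBIC))
```

```text
t8.79 p [0.5186 0.2417 0.2607] rpy [180.   0.  90.] F [-0.5 -0.4 -0.1] M [-0.06 -0.06  0.  ] w0.0500 gf0.0 q6 102
False
down t10.11 p [0.5188 0.2426 0.1443] rpy [179.9  -0.   90. ] F [-0.4  0.2 -0.4] M [ 0.03 -0.04 -0.01] w0.0501 gf0.0 q6 102
grip t10.53 p [0.518  0.2426 0.1437] rpy [-180.   -0.   90.] F [-3.1 -0.   3.3] M [0.04 0.85 0.01] w0.0163 gf58.4 q6 102
False
up t12.34 p [0.5181 0.2425 0.2431] rpy [-180.    0.   90.] F [ 0.1 -0.7 -0.5] M [ 0.01  0.06 -0.04] w0.0164 gf58.2 q6 102
```

View pics/crop2.png

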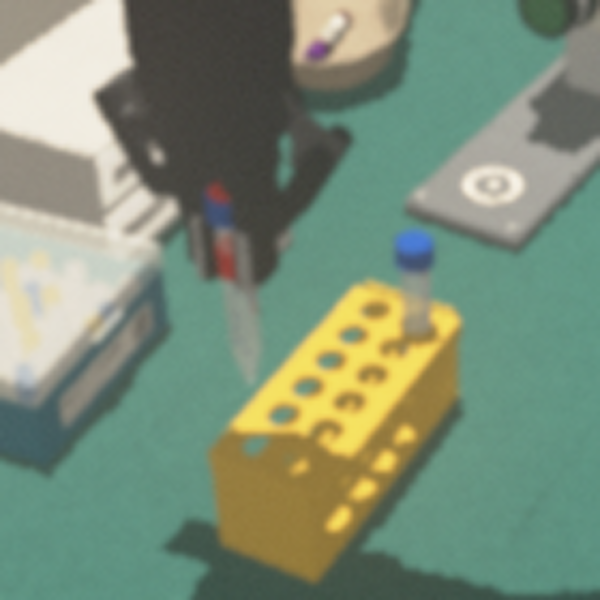

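The scene shows the tube held free of the rack, with the cap top at about (200.6,234.8) and the tip at about (208.8,279.4) in raw pixels. I'll check those against a vertical tube.

Run:
```python
from h import *
p=[.5181,.2425]
for nm,z,px in(("tip",.1037,(208.8,279.2)),("cap",.2227,(200.6,234.8)),("label",.1837,None)):
    print(nm,proj("scene",[*p,z]),px)
    for dx in((.005,0),(0,.005)): print("  d5mm",dx,proj("scene",[p[0]+dx[0],p[1]+dx[1],z])-proj("scene",[*p,z]))
V,U=np.mgrid[:384,:512]
s=cv2.imread("pics/scene2.png").astype(int)
w=s[...,2]-(s[...,0]+s[...,1])/2-40; w=np.clip(w,0,None)*(U>190)&(U<212)
m=((w>0)&(U>190)&(U<212)&(V>228)&(V<258)).astype(np.uint8)
n,l,stt,ce=cv2.connectedComponentsWithStats(m); print(stt[1:],ce[1:].round(1))
# tube body vs green: rows, columns with low saturation
h=cv2.cvtColor(s.astype(np.uint8),cv2.COLOR_BGR2HSV)
for v in range(258,284,3): 
    r=np.where(h[v,196:218,1]<85)[0]+196; print(v,r.min() if len(r) else None,r.max() if len(r) else None)
```

```text
tip [207.2715428  278.63003012] (208.8, 279.2)
  d5mm (0.005, 0) [-1.93818817 -0.68843222]
  d5mm (0, 0.005) [-1.28505715  1.41360556]
cap [202.77492123 233.45105473] (200.6, 234.8)
  d5mm (0.005, 0) [-2.06791854 -0.62749014]
  d5mm (0, 0.005) [-1.40070271  1.29969387]
label [204.31905623 248.9654662 ] None
  d5mm (0.005, 0) [-2.02354313 -0.65011312]
  d5mm (0, 0.005) [-1.36065066  1.34214478]Traceback (most recent call last):
  File "<stdin>", line 8, in <module>
TypeError: ufunc 'bitwise_and' not supported for the input types, and the inputs could not be safely coerced to any supported types according to the casting rule ''safe''
```

Run:
```python
from h import *
robot.line_to([.5181,.2425,.26],vel=.15)
robot.move_pose([.541,.05,.26],[180,0,86]); 
robot.line_to([.541,-.0836,.2540-.054+.0003],vel=.12,guard=15)
robot.pause(.5); st("hold")
ims=[]
for n in("scene","top"):
    im=np.mean([cam.grab_frame(n) for _ in range(5)],0).round().astype(np.uint8); cv2.imwrite(f"pics/{n}3.png",im); ims.append(im)
p=np.array([.541,-.0836])
for n in("scene","top"):
    print(n,"tip",proj(n,[*p,.06]),"mid",proj(n,[*p,.115]),"captop",proj(n,[*p,.179]))
u,v=proj("scene",[*p,.12]).astype(int)
a=cv2.resize(ims[0][v-40:v+40,u-30:u+50],(600,600),interpolation=cv2.INTER_CUBIC); print("scene origin",u-30,v-40)
cv2.imwrite("pics/crop3.png",a)
```

```text
hold t15.37 p [ 0.541  -0.0836  0.2003] rpy [180.   0.  86.] F [ 0.4 -0.1 -0.9] M [ 0.02 -0.05  0.05] w0.0163 gf58.2 q6 72
scene tip [264.62599501 218.71247825] mid [264.51932853 202.23251381] captop [264.38851453 182.02175838]
top tip [264.12981309 199.54784675] mid [264.22528393 196.86499811] captop [264.34800402 193.41641217]
scene origin 234 160
```

View pics/crop3.png

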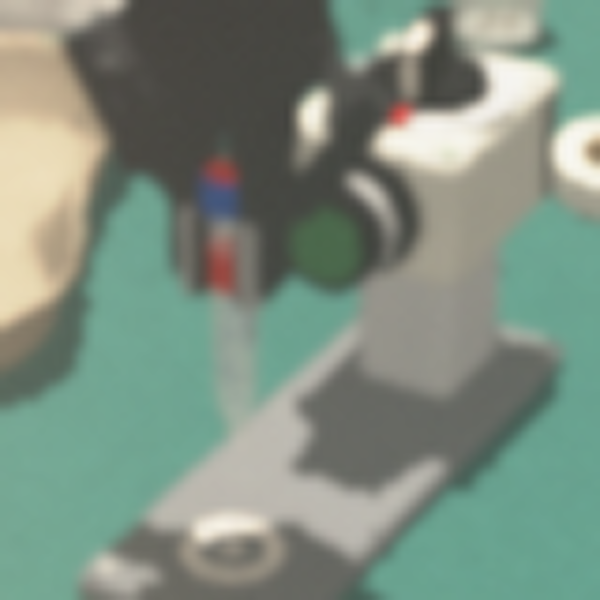

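The tube is in place, but in the crop it leans, with the cap at about (220,160) and the tip at about (240,430). I'll measure the tilt by viewing the tube at three tool yaws.

```bash
cat >> h.py <<'E'
V,U=np.mgrid[:384,:512]
def tubeline(im,p,ztip,tag):
    """lateral pixel offset of red disc, label and body rows from the vertical line through p"""
    im=im.astype(float); w=np.clip(im[...,2]-(im[...,0]+im[...,1])/2-30,0,None)
    res=[]
    for h,r in((.119,5),(.080,5)):
        q=proj("scene",[*p,ztip+h]); 
        for _ in range(3):
            ww=w*(np.hypot(U-q[0],V-q[1])<r); 
            if ww.sum()>0: q=np.array([(U*ww).sum(),(V*ww).sum()])/ww.sum()
        res.append((h,q[0]-proj("scene",[*p,ztip+h])[0],q[1]-proj("scene",[*p,ztip+h])[1]))
    g=im[...,1]-im[...,2]   # cloth greenness; the tube body is paler
    for h in(.055,.045,.035,.025,.015,.008):
        q=proj("scene",[*p,ztip+h]); r=int(round(q[1])); x=np.arange(int(q[0])-9,int(q[0])+10)
        row=g[r-1:r+2,x].mean(0); bg=np.interp(x,[x[0]+1,x[-1]-1],[row[:3].mean(),row[-3:].mean()]); d=np.clip(bg-row-8,0,None)
        res.append((h,(d*x).sum()/max(d.sum(),1e-6)-q[0],d.sum()))
    print(tag,*["(%d: %.2f %.1f)"%(a*1000,b,c) for a,b,c in res])
E
python3 - <<'E'
from h import *
p=[.541,.03]; z=.30
robot.line_to([.541,-.04,z],vel=.2); 
tiles=[]
for y in(86,176,-94):
    robot.move_pose([*p,z],[180,0,y]); robot.pause(.3)
    s=readout.observe(); pp=s["tool_pos"]
    im=np.mean([cam.grab_frame("scene") for _ in range(4)],0).round().astype(np.uint8); cv2.imwrite(f"pics/y{y}.png",im)
    tubeline(im,pp[:2],pp[2]-.1397,y)
    q=proj("scene",[*pp[:2],pp[2]-.08]).astype(int); print(q, s["time"])
    tiles.append(cv2.resize(im[q[1]-35:q[1]+35,q[0]-18:q[0]+18],(260,506),interpolation=cv2.INTER_CUBIC))
cv2.imwrite("pics/tiles.png",np.hstack(tiles))
E
```

```text
86 (119: -1.81 0.3) (80: -1.84 1.2) (55: -0.55 115.4) (45: -0.91 76.1) (35: -2.01 64.4) (25: -1.92 45.3) (15: 0.62 14.5) (8: 0.30 10.9)
[243 186] 17.2417
176 (119: 2.48 0.2) (80: 2.71 1.3) (55: -0.92 125.8) (45: -1.72 111.9) (35: -2.42 49.5) (25: -2.91 28.3) (15: -0.12 5.1) (8: -0.77 5.4)
[243 186] 19.1417
-94 (119: -1.51 0.2) (80: -1.98 1.3) (55: -0.77 116.9) (45: -1.75 102.8) (35: -2.31 47.3) (25: -3.19 23.1) (15: -0.72 5.9) (8: -1.07 5.8)
[243 186] 21.0417
```

View pics/tiles.png

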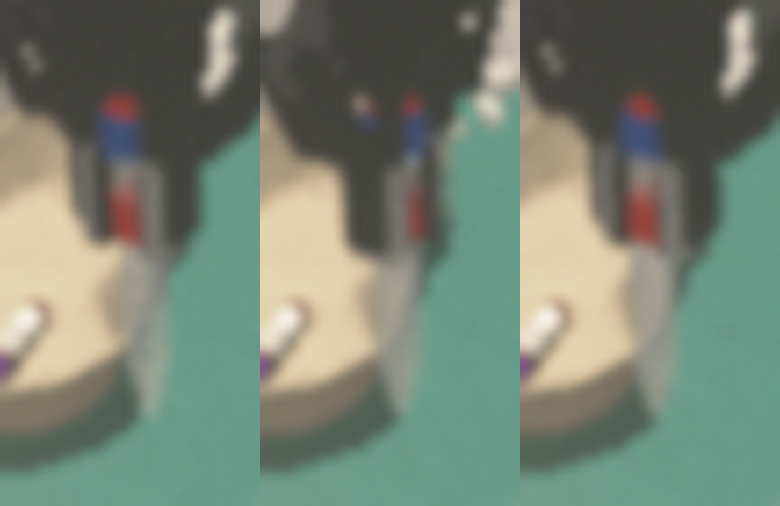

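The tiles show the tip at about 150, 142 and 136 px (7.2 px per raw pixel) for yaws 86, 176 and -94. The real tilt is therefore only about 1°, with the middle offset about 1 mm. Going to the hold pose with that correction.

Run:
```python
from h import *
print(robot.line_to([.540,-.0842,.1998],vel=.12,guard=15))
robot.pause(1.0); s=st("hold"); print(np.abs(s["qvel"]).max())
a=cam.grab_frame("scene"); b=cam.grab_frame("top"); cv2.imwrite("pics/top4.png",b)
cv2.imwrite("pics/fin.png",np.hstack([cv2.resize(a[150:250,220:330],(440,400)),cv2.resize(b[160:240,240:312],(360,400))]))
```

```text
False
hold t23.66 p [ 0.54   -0.0842  0.1998] rpy [180.   0. -94.] F [-1.   0.1 -0.5] M [0.02 0.08 0.04] w0.0164 gf58.2 q6 -109
0.0786589271896874
```

View pics/fin.png

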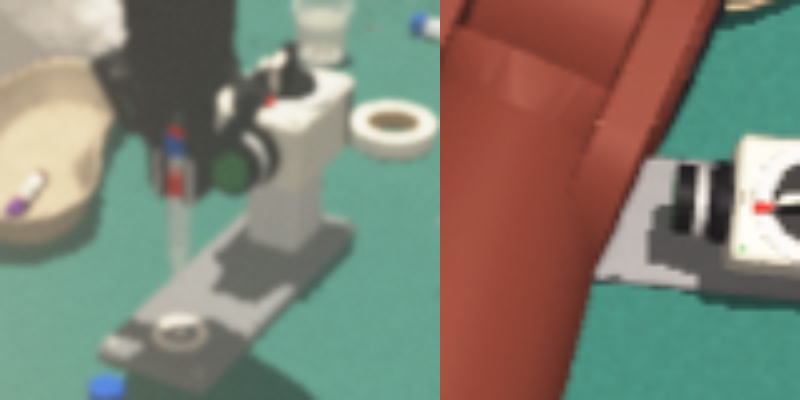

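The picture shows the tube upright above the target, which is at (180,330) in the crop with the tube tip at (180,268). Nothing is touching the camera, so I'm handing in.

```bash
python3 -c "
from plant import robot, cam, readout, planner
print(robot.job_done())"
```

```text
the job is handed in; nothing more can be done
None
```

I turned the knob to within about 1° of the red mark by my picture measurements. I handed the job in at about 24 s with the red-labelled tube held still above the target at lens height, leaning about 1°; no verdict came back.

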